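# Clip the splash guard beside the gas hob

## Robot

A 6-joint arm with a two-finger parallel gripper is mounted at the origin on the work surface. World frame = base frame: x ahead of the robot, y to its left, z up, the work surface at z = 0. Lengths are in m, angles in degrees, forces in N, time in s.
With the tool pointing down it reaches from about 0.375 to 0.9 m from the base axis. Payload 3.1 kg.
Tool frame: the origin (TCP) lies midway between the tips of the shut fingers; the grasp point (between the pads) lies bot.hold_point_z behind it (bot.hold_point_z is the distance from the TCP to the grasp point, in m); z points along the fingers, y is the direction in which the jaws open and shut (so a half turn about z gives the same grasp; the last joint's range is limited). The gripper opens to 87 mm and grips with 3 to 60 N. Pads are 19 mm wide; open, the fingers measure 117 mm over their backs; the gripper's body (75 mm by 190 mm) begins 51 mm behind the grasp point.
Start: joints at [-85.056, 30.224, 82.088, -0, 67.689, -10.227], TCP at [0.164, -0.603, 0.223] pointing down, gripper open.
Joint ranges: [-176.69, 176.69], [-43.24, 126.21], [12.49, 139.97], [-82, 262], [0, 151.66], [-163.58, 163.58]. Speed limits (degrees/s): [159.86, 159.86, 180, 180, 180, 180].

## Interface

Orientations are given as a 3x3 rotation matrix whose columns are the frame's x, y, z axes.
In Python, from rig import bot, vision gives the robot as it stands.
- The arm moves only by the shell command python3 -m inch 'ROWS'. ROWS is JSON, a list of rows, each a list of 5 numbers: the finger opening in mm, from 0 to 87, then the shift along the tool's x, y, z in mm, then the turn about the tool's z in rad. In form: [[hand, dx, dy, dz, roll], ...]. A call has 1 to 8 rows; each row is the pose to reach, as a shift and turn from the pose measured when the call began, along the tool's axes at that moment; what a row does not reach only later rows make up. A row lasts 1/10 s, in which the tool goes at most 50 mm and 8.59 degrees, less where a joint would pass 70% of its speed; a pose out of reach is approached as far as the arm can. A call with a gripper value outside its range is refused whole. The fingers move at their own pace and stop on an object; the grip force is fixed at half the most. Time passes only in rows, so rows that repeat a pose let the fingers close. It gives the time, the measured TCP pose, the force and the opening at its end, in the units of the state.
- bot.read_state(): the state, without advancing time (a new reading comes with each control period).
- vision.capture(name): name is "scene" or "top"; returns (picture, depth): 384x512x3 uint8, red, green, blue; 384x512 float32, m along the optical axis (not along the pixel's ray), 0 where there is no reading.
- vision.camera_model(name): a dict with "intrinsics" (3x3 intrinsics, pixels), "dist" ([k1, k2, p1, p2, k3] as OpenCV has them; the pictures are not rectified), "camera_from_world" (4x4, takes a point from world to camera coordinates). Camera axes: x right, y down, z forward; pixel columns grow to the right and rows downward; lengths in m; the calibration is good to about 2 mm. A picture is of the moment at which its call begins. camera_model takes no time and is no camera call.
- bot.hand_in(): hands the job in, once; it reports no verdict.
The state is a dict: "time_s": time; "joint_positions": joint angles; "qvel": joint speeds; "tau": joint torques, N m; "position": TCP position; "tcp_rot": TCP orientation; "force": force on the tool from outside, world axes, zero at the start; "moment": the same for the moment, N m; "opening": opening from 0.0 (shut) to 1.0 (fully open).
Only numpy, scipy, OpenCV 4.12 (cv2) and the standard library are available. Lean on these libraries where they do the work, as an engineer would, in place of code of your own. Each camera call takes 0.05 s, during which the arm holds its last target. There are 200 camera calls.

## Task

Take the steel splash guard (not the blue chopping sheet) out of the wooden rack, and press its lower edge down between the orange jaws of the sprung clip beside the hob until it is fully home on the clip's floor, upright, in line with the jaws and centred along them. Push it home by hand rather than dropping it in, then let go. Leave the blue sheet in the rack and do not disturb the white ramekin.

Things in the scene. Friction and masses are not known exactly. Their poses are not given: they have to be found in the camera images.
- guard: (All in mm.) Steel plate 170 long (x), 4 thick (y), 115 high (z), 0.2-0.36 kg, alike either way. A black grip bar, 90 long, 16 thick, spans heights 105 to 135 in the middle of its top edge. Origin: middle of the lower edge. Stands upright in one of two slots (100 apart) of a wooden rack, slot floor 6 and slot walls to 38 above the counter; lift it straight up by the bar.
- clip_seat (a point): Middle of the clip's floor, 10 mm above the counter; z up, x along the two orange jaws (120 long). They meet on the centre line up to 24 above this point, then flare to a mouth 26 wide at 47. They part in y, each sprung shut with 3 N + 0.5 N/mm; pushing the guard in takes about 8 to 15 N, more than its weight, and they then hold it upright. The hob, to 50 high, lies 60 to 350 off to +y.
- sheet: Blue plastic chopping sheet of the same shape and size as the guard, with the same black grip bar, standing in the rack's other slot, parallel to the guard and 100 mm from it. Its top stands 141 mm above the counter, and it may stand between the guard and the clip. Origin: middle of the lower edge. To be left there.
- ramekin: White ceramic ramekin, 70 mm across, 45 mm high, standing on the counter between rack and clip. Origin: middle of its underside. To be left alone.
Not all that is in view belongs to the job. What is shaped like the guard but red or yellow is not meant.

How it is judged:
By the outcome, as a careful person would: the job done as asked, in the order asked, and still so for the second after the job is handed in, with the robot touching nothing.
It also fails if it takes over 45 s, if anything falls off the work surface, if the arm or the gripper's body presses on something with over 40 N, if the wrist force passes 120 N, or if a joint passes its speed limit or range.

## Working session

There is one attempt and no reset: what is moved stays moved. The work goes in short steps, Python scripts to look and compute and a shell command to move; the robot and the scene stay as the last step left them, time stands still between calls to the robot, and variables do not carry over. Pictures are saved under pics/ and viewed, about 8 in all and at most 12, crops included, and the job is handed in when it is done.

```bash
mkdir -p pics; cat > h.py <<'E'
import numpy as np, cv2
from rig import bot, vision
def snap(name,tag):
    p,d=vision.capture(name); np.savez('pics/%s.npz'%tag,p=p,d=d); cv2.imwrite('pics/%s.png'%tag,p[:,:,::-1]); return p,d
def world(name,d,us,vs):
    m=vision.camera_model(name); K=np.array(m['intrinsics']); T=np.linalg.inv(np.array(m['camera_from_world']))
    us=np.atleast_1d(us).astype(float); vs=np.atleast_1d(vs).astype(float)
    n=cv2.undistortPoints(np.stack([us,vs],1)[:,None],K,np.array(m['dist']))[:,0]
    z=d[vs.astype(int),us.astype(int)]
    P=np.c_[n*z[:,None],z]
    return P@T[:3,:3].T+T[:3,3]
def cloud(name,d):
    v,u=np.mgrid[0:384,0:512]; return world(name,d,u.ravel(),v.ravel()).reshape(384,512,3)
E
python3 - <<'E'
from h import *
a,_=snap('scene','s0'); b,_=snap('top','t0')
s=bot.read_state(); print(s['time_s'],s['position'],s['tcp_rot'],s['force'],bot.hold_point_z)
E
```

```text
0.1 [ 0.16354385 -0.60253748  0.2216821 ] [[ 9.65140815e-01  2.61731116e-01 -1.72254696e-04]
 [ 2.61730958e-01 -9.65138975e-01  1.91448434e-03]
 [ 3.34830401e-04 -1.89283136e-03 -9.99998153e-01]] [-0.20950764  0.34050569 -0.74260146] 0.0187
```

View pics/s0.png

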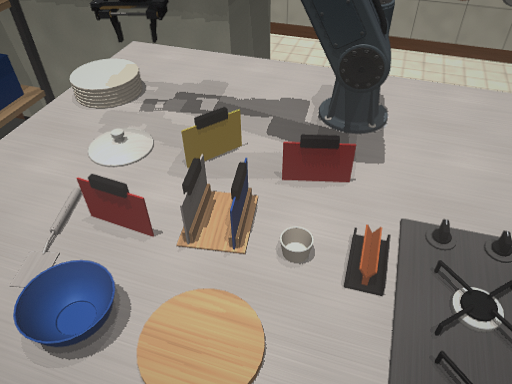

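View pics/t0.png

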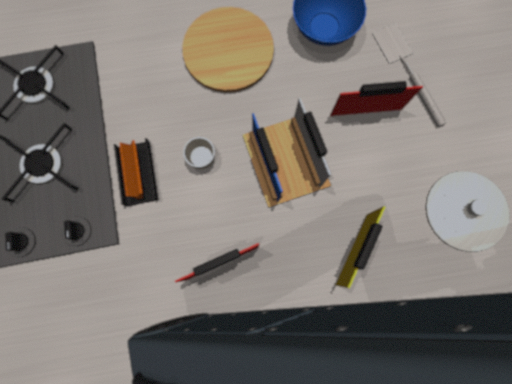

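The steel guard's bar is at about (314,133) in the top view and the blue sheet's at (264,150). The ramekin is at (200,155) and the clip's orange jaws at (131,168). The sheet and ramekin stand between guard and clip. Next I measure them from depth.

```bash
cat > m.py <<'E'
from h import *
def pca(P,l):
    c=P.mean(0); q=P[:,:2]-c[:2]; w,V=np.linalg.eigh(q.T@q/len(q)); a=V[:,1]; t=q@a; s=q@V[:,0]
    mid=c[:2]+a*(np.percentile(t,1)+np.percentile(t,99))/2+V[:,0]*(np.percentile(s,2)+np.percentile(s,98))/2
    print(l,len(P),'mid',mid.round(4),'z',np.percentile(P[:,2],[2,50,98]).round(4),'yaw',round(np.degrees(np.arctan2(a[1],a[0])),2),'len',np.ptp(np.percentile(t,[1,99])).round(4),'wid',np.ptp(np.percentile(s,[2,98])).round(4))
    return mid,a
def run(tt,ts):
  for n,tag,boxes in (('top',tt,dict(guard=(285,95,340,190),sheet=(240,105,285,205),ram=(180,132,220,178),clip=(110,130,162,212))),
                    ('scene',ts,dict(guard=(178,150,212,242),sheet=(226,155,255,248),ram=(275,222,318,266),clip=(340,215,395,298)))):
    f=np.load('pics/%s.npz'%tag); p=f['p'].astype(int); W=cloud(n,f['d'])
    for k,(u0,v0,u1,v1) in boxes.items():
        P=W[v0:v1,u0:u1].reshape(-1,3); C=p[v0:v1,u0:u1].reshape(-1,3)
        if k in('guard','sheet'): P=P[(P[:,2]>.133)&(P[:,2]<.16)]
        elif k=='ram': P=P[(P[:,2]>.038)&(P[:,2]<.06)]
        else:
            o=C[:,0]-C[:,2]>60; P=P[o&(P[:,2]>.045)&(P[:,2]<.07)]
        if len(P)>10: pca(P,n+' '+k)
        else: print(n,k,len(P))
if __name__=='__main__': run('t0','s0')
E
python3 m.py
python3 - <<'E'
import cv2
i=cv2.imread('pics/t0.png'); cv2.imwrite('pics/t0c.png',cv2.resize(i[90:220,105:345],None,fx=3.3,fy=3.3,interpolation=cv2.INTER_CUBIC))
E
```

```text
top guard 393 mid [ 0.5524 -0.268 ] z [0.1346 0.1405 0.1433] yaw -170.23 len 0.0881 wid 0.0155
top sheet 383 mid [ 0.5359 -0.1697] z [0.1352 0.1404 0.1433] yaw -170.59 len 0.0872 wid 0.0155
top ram 221 mid [ 0.5836 -0.0303] z [0.0384 0.0438 0.0471] yaw -174.42 len 0.0671 wid 0.0652
top clip 524 mid [0.5695 0.1178] z [0.0454 0.0529 0.0575] yaw -177.58 len 0.1169 wid 0.0336
scene guard 251 mid [ 0.5557 -0.2656] z [0.1338 0.1405 0.1426] yaw -170.94 len 0.0864 wid 0.0151
scene sheet 250 mid [ 0.5392 -0.1673] z [0.1337 0.1402 0.1424] yaw -170.61 len 0.0864 wid 0.0151
scene ram 267 mid [ 0.5847 -0.0289] z [0.0382 0.0437 0.0473] yaw -166.88 len 0.0665 wid 0.0649
scene clip 510 mid [0.5717 0.119 ] z [0.0456 0.054  0.0582] yaw -178.67 len 0.116 wid 0.0322
```

View pics/t0c.png

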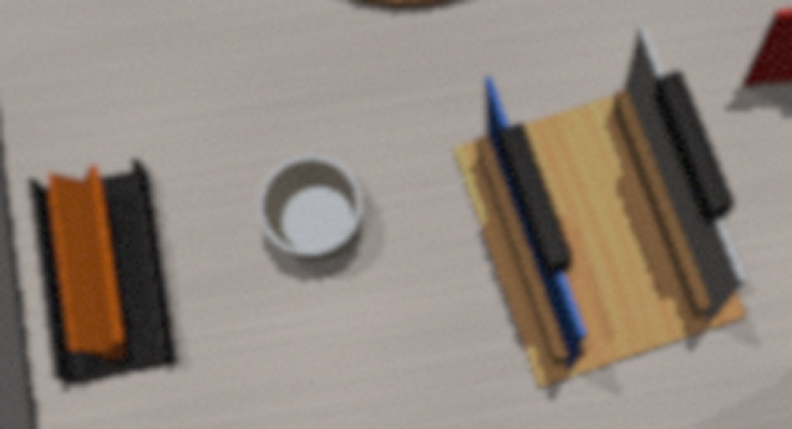

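Top crop: the guard's bar runs from (670,80) to (725,210), the sheet's from (510,130) to (560,260). The jaws span x 50 to 120, y 170 to 355. The clip yaw from PCA is doubtful, so I'll fit the rims of the jaws separately.

```bash
cat > c.py <<'E'
from h import *
for n,tag,(u0,v0,u1,v1) in (('top','t0',(110,130,162,212)),('scene','s0',(340,215,395,298))):
    f=np.load('pics/%s.npz'%tag); p=f['p'].astype(int)[v0:v1,u0:u1]; W=cloud(n,f['d'])[v0:v1,u0:u1]
    o=(p[...,0]-p[...,2]>50)
    P=W[o]; P=P[(P[:,2]>.02)&(P[:,2]<.07)]
    # jaw profile: mean z vs y', for yaw candidates; sharpness = residual of z within y' bins
    best=[]
    for yaw in np.arange(-8,8.1,.5):
        a=np.radians(yaw); y=-np.sin(a)*(P[:,0]-.57)+np.cos(a)*(P[:,1]-.118)
        b=np.round(y/.002).astype(int); r=sum(((P[b==k,2]-P[b==k,2].mean())**2).sum() for k in set(b)); best.append((r/len(P),yaw))
    best.sort(); print(n,len(P),[(round(r**.5*1000,2),y) for r,y in best[:4]])
    a=np.radians(best[0][1]); x=np.cos(a)*(P[:,0]-.57)+np.sin(a)*(P[:,1]-.118); y=-np.sin(a)*(P[:,0]-.57)+np.cos(a)*(P[:,1]-.118)
    b=np.round(y/.003).astype(int)
    for k in sorted(set(b)): print(k*3,(b==k).sum(),P[b==k,2].mean().round(4),x[b==k].min().round(3),x[b==k].max().round(3))
    rect=cv2.minAreaRect((P[P[:,2]>.045][:,:2]*1000).astype(np.float32)); print(rect)
E
python3 c.py
```

```text
top 873 [(np.float64(2.36), np.float64(2.0)), (np.float64(2.37), np.float64(2.5)), (np.float64(2.46), np.float64(3.0)), (np.float64(2.49), np.float64(1.5))]
-18 21 0.0553 -0.047 0.05
-15 81 0.0553 -0.059 0.059
-12 45 0.0529 -0.06 0.059
-9 37 0.0479 -0.06 0.058
-6 48 0.0415 -0.06 0.059
-3 42 0.037 -0.06 0.053
0 96 0.0355 -0.06 0.06
3 112 0.0401 -0.06 0.06
6 105 0.0451 -0.06 0.06
9 111 0.0496 -0.06 0.06
12 103 0.0539 -0.06 0.059
15 59 0.0549 -0.059 0.058
18 13 0.0538 -0.018 0.039
((569.9660034179688, 118.13951873779297), (120.3839340209961, 35.40485382080078), 1.5117192268371582)
scene 833 [(np.float64(2.89), np.float64(1.5)), (np.float64(2.91), np.float64(2.0)), (np.float64(2.91), np.float64(1.0)), (np.float64(3.01), np.float64(2.5))]
-15 49 0.0563 -0.056 0.06
-12 71 0.0564 -0.056 0.06
-9 61 0.0521 -0.057 0.06
-6 66 0.0467 -0.056 0.061
-3 70 0.0399 -0.055 0.061
0 74 0.0354 -0.058 0.06
3 85 0.0375 -0.061 0.061
6 90 0.0423 -0.058 0.06
9 88 0.0484 -0.059 0.06
12 83 0.0538 -0.057 0.06
15 74 0.0566 -0.06 0.06
18 22 0.0559 -0.046 0.054
((570.137939453125, 118.9800796508789), (121.21746826171875, 33.09022521972656), 1.7153058052062988)
```

```bash
cat > go.py <<'E'
import sys; from h import *
x,y,z,yaw=map(float,sys.argv[1:5])
s=bot.read_state(); R=np.array(s['tcp_rot']); d=R.T@(np.array([x,y,z])-s['position'])*1000
cy=np.degrees(np.arctan2(R[1,0],R[0,0])); print('t',s['time_s'],'pos',np.round(s['position'],4),'yaw',cy.round(2),'F',np.round(s['force'],1),'open',round(s['opening'],3))
print('tilt',R[:2,2].round(4),'shift',d.round(1),'roll',np.radians(cy-yaw).round(4))
E
python3 go.py 0.554 -0.267 0.215 9.4
```

```text
t 0.1 pos [ 0.1635 -0.6025  0.2217] yaw 15.17 F [-0.2  0.3 -0.7] open 0.995
tilt [-0.0002  0.0019] shift [ 464.7 -221.6    7.3] roll 0.1008
```

```bash
python3 -m inch '[[87,20,-9,0,0],[87,55,-26,0,0],[87,95,-45,0,0.02],[87,138,-66,0,0.04],[87,180,-86,0,0.06],[87,223,-106,0,0.08],[87,265,-126,0,0.1],[87,300,-143,0,0.1]]'; python3 go.py 0.554 -0.267 0.215 9.4
```

```text
time_s: 0.9
position: [0.4175, -0.3824, 0.2218]
tcp_rot: [[0.986, 0.165, -0.0], [0.165, -0.986, 0.004], [0.0, -0.004, -1.0]]
force: [-0.9, -0.4, -0.5]
opening: 1.003
t 0.9 pos [ 0.4175 -0.3824  0.2218] yaw 9.51 F [-0.9 -0.4 -0.5] open 1.003
tilt [-0.0003  0.0036] shift [153.7 -91.3   7.2] roll 0.0019
```

```bash
python3 -m inch '[[87,35,-21,0,0],[87,70,-42,0,0],[87,105,-63,0,0],[87,130,-78,2,0],[87,145,-87,4,0.002],[87,154,-91,7,0.002],[87,154,-91,7,0.002],[87,154,-91,7,0.002]]'; python3 go.py 0.554 -0.267 0.107 9.4
python3 - <<'E'
from h import *
a,_=snap('scene','s1'); b,_=snap('top','t1')
cv2.imwrite('pics/c1.png',np.hstack([cv2.resize(a[60:260,120:320],(400,400)),cv2.resize(b[70:230,240:400],(400,400))])[:,:,::-1])
E
```

```text
time_s: 1.7
position: [0.5537, -0.2671, 0.2149]
tcp_rot: [[0.987, 0.163, -0.001], [0.163, -0.987, 0.004], [-0.001, -0.004, -1.0]]
force: [-0.0, 0.4, -0.2]
opening: 1.006
t 1.7 pos [ 0.5537 -0.2671  0.2149] yaw 9.4 F [-0.   0.4 -0.2] open 1.006
tilt [-0.0015  0.004 ] shift [  0.4   0.4 107.9] roll -0.0001
```

View pics/c1.png

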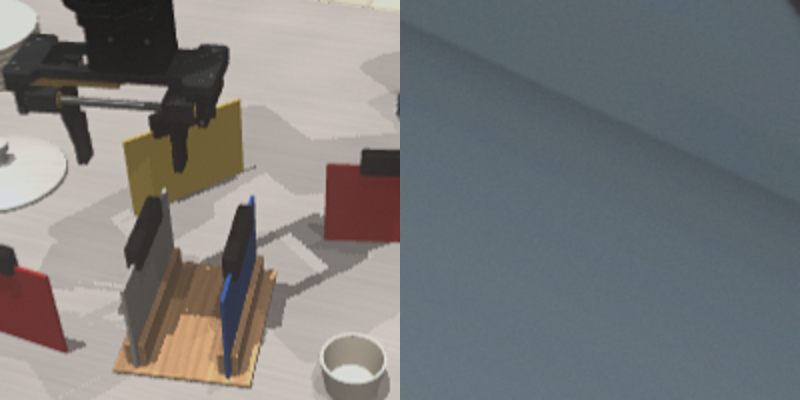

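The fingers straddle the guard's bar, with tips at about (85,160) and (178,168) in the left crop and the bar at (145,230). The arm blocks the top view. I'll descend now.

```bash
python3 -m inch '[[87,0,0,25,0],[87,0,0,50,0],[87,0,0,70,0],[87,0,0,85,0],[87,0,0,98,0],[87,0,0,106,0],[87,0,0,108,0],[87,0,0,108,0]]'; python3 -m inch '[[30,0,0,0,0],[20,0,0,0,0],[10,0,0,0,0],[5,0,0,0,0],[5,0,0,0,0],[5,0,0,0,0],[5,0,0,0,0],[5,0,0,0,0]]';  python3 go.py 0.554 -0.267 0.107 9.4
```

```text
time_s: 2.6
position: [0.5535, -0.2678, 0.1073]
tcp_rot: [[0.987, 0.162, -0.001], [0.162, -0.987, 0.003], [-0.0, -0.003, -1.0]]
force: [-0.1, -0.7, 0.1]
opening: 0.995
time_s: 3.4
position: [0.5535, -0.2678, 0.1073]
tcp_rot: [[0.987, 0.162, -0.001], [0.162, -0.987, 0.003], [-0.0, -0.004, -1.0]]
force: [0.0, 0.5, -1.0]
opening: 0.354
t 3.4 pos [ 0.5535 -0.2678  0.1073] yaw 9.3 F [ 0.   0.5 -1. ] open 0.354
tilt [-0.0007  0.0035] shift [ 0.7 -0.7  0.3] roll -0.0017
```

```bash
python3 -m inch '[[5,0,0,0,0],[5,0,0,0,0],[5,0,0,0,0],[5,0,0,0,0],[5,0,0,0,0],[5,0,0,0,0],[5,0,0,0,0],[5,0,0,0,0]]';  python3 go.py 0.554 -0.267 0.107 9.4
```

```text
time_s: 4.2
position: [0.5534, -0.2677, 0.1072]
tcp_rot: [[0.987, 0.162, -0.001], [0.162, -0.987, 0.004], [-0.0, -0.004, -1.0]]
force: [-0.7, 0.6, -0.0]
opening: 0.183
t 4.2 pos [ 0.5534 -0.2677  0.1072] yaw 9.3 F [-0.7  0.6 -0. ] open 0.183
tilt [-0.0008  0.0036] shift [ 0.7 -0.6  0.3] roll -0.0017
```

Opening is 16 mm, which matches the bar thickness. Lift.

```bash
python3 -m inch '[[5,0,0,-4,0],[5,0,0,-12,0],[5,0,0,-25,0],[5,0,0,-45,0],[5,0,0,-70,0],[5,0,0,-95,0],[5,0,0,-120,0],[5,0,0,-145,0]]'; python3 -m inch '[[5,0,0,-15,0],[5,0,0,-30,0],[5,0,0,-45,0],[5,0,0,-50,0],[5,0,0,-50,0]]'; python3 go.py 0.571 -0.05 0.30 2
python3 - <<'E'
from h import *
a,_=snap('scene','s2'); cv2.imwrite('pics/c2.png',cv2.resize(a[0:300,80:400],(800,750))[:600,:,::-1])
E
```

```text
time_s: 5.0
position: [0.5534, -0.2682, 0.2544]
tcp_rot: [[0.987, 0.162, -0.0], [0.162, -0.987, 0.003], [0.0, -0.003, -1.0]]
force: [1.1, -0.6, -3.5]
opening: 0.181
time_s: 5.5
position: [0.5537, -0.2686, 0.306]
tcp_rot: [[0.987, 0.162, 0.002], [0.162, -0.987, 0.001], [0.002, -0.001, -1.0]]
force: [-0.2, -0.4, -3.3]
opening: 0.181
t 5.5 pos [ 0.5537 -0.2686  0.306 ] yaw 9.3 F [-0.2 -0.4 -3.3] open 0.181
tilt [0.0022 0.0013] shift [  52.4 -212.9    6.3] roll 0.1274
```

View pics/c2.png

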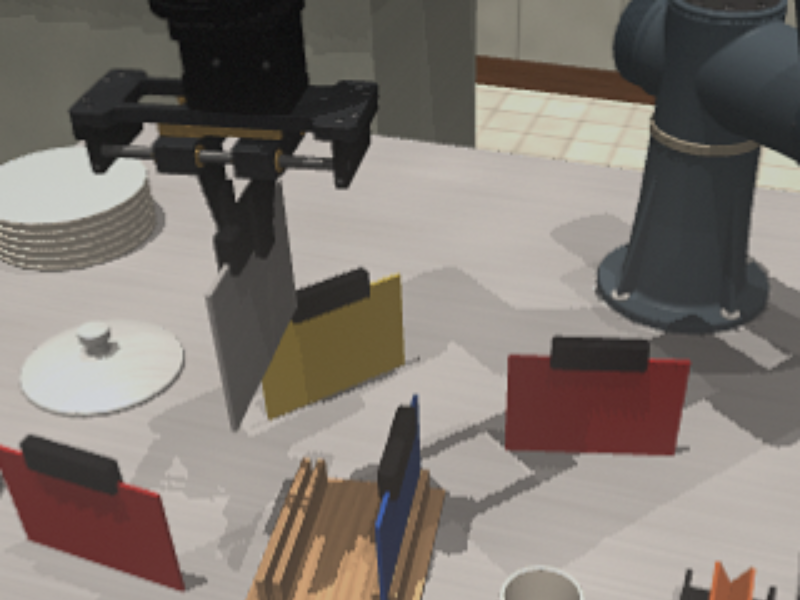

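The guard is held, with its bar at about (245,240) and its lower corner at (235,428). The sheet is still in the rack at (400,470). Next, carry it over to the clip.

```bash
python3 -m inch '[[5,4,-15,0,0],[5,11,-45,0,0.02],[5,19,-78,0,0.04],[5,27,-112,0,0.06],[5,35,-145,0,0.08],[5,44,-179,0,0.1],[5,52,-213,0,0.127],[5,60,-246,0,0.127]]'; python3 go.py 0.571 0.118 0.22 2
```

```text
time_s: 6.35
position: [0.5715, -0.0129, 0.3045]
tcp_rot: [[0.999, 0.035, -0.002], [0.035, -0.999, 0.004], [-0.002, -0.004, -1.0]]
force: [1.1, -0.0, -2.2]
opening: 0.18
t 6.35 pos [ 0.5715 -0.0129  0.3045] yaw 2.03 F [ 1.1 -0.  -2.2] open 0.18
tilt [-0.0021  0.0039] shift [   4.3 -130.5   85. ] roll 0.0005
```

```bash
python3 -m inch '[[5,1,-35,0,0],[5,3,-70,0,0],[5,4,-100,15,0],[5,4,-120,40,0],[5,4,-130,65,0],[5,4,-130,80,0],[5,4,-130,85,0],[5,4,-130,85,0]]'; python3 go.py 0.571 0.118 0.22 2
python3 - <<'E'
from h import *
a,_=snap('scene','s3'); b,_=snap('top','t3')
cv2.imwrite('pics/c3.png',np.hstack([cv2.resize(a[100:320,290:490],(400,440)),cv2.resize(b[80:280,60:240],(396,440))])[:,:,::-1])
E
```

```text
time_s: 7.15
position: [0.5696, 0.118, 0.2188]
tcp_rot: [[0.999, 0.036, -0.005], [0.036, -0.999, 0.004], [-0.005, -0.004, -1.0]]
force: [0.1, 0.1, -2.8]
opening: 0.181
t 7.15 pos [0.5696 0.118  0.2188] yaw 2.05 F [ 0.1  0.1 -2.8] open 0.181
tilt [-0.0052  0.0041] shift [ 1.4  0.1 -1.2] roll 0.0009
```

View pics/c3.png

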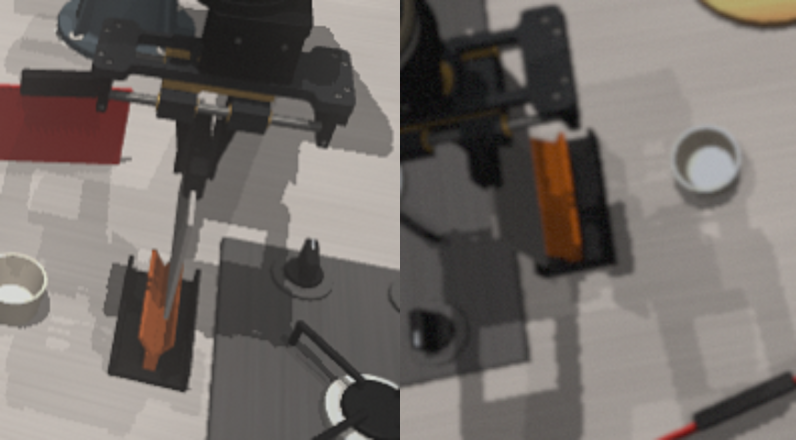

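The guard hangs over the clip, with its lower front corner near (165,318) in the left crop just above the jaws at (160,310). I'll measure its in-hand pose from the depth cloud.

```bash
cat > g.py <<'E'
import sys; from h import *
tag=sys.argv[1]; zlo,zhi=float(sys.argv[2]),float(sys.argv[3])
for n,t in (('scene','s'+tag),('top','t'+tag)):
    f=np.load('pics/%s.npz'%t); p=f['p'].astype(int); W=cloud(n,f['d'])
    m=(abs(W[...,0]-.57)<.12)&(abs(W[...,1]-.118)<.03)&(W[...,2]>zlo)&(W[...,2]<zhi)&(f['d']>0)&(p.max(2)-p.min(2)<40)
    P=W[m]; print(n,len(P))
    if len(P)<40: continue
    print(' x',np.percentile(P[:,0],[0,1,99,100]).round(4),'zmin',np.percentile(P[:,2],[0,1,3]).round(4))
    A=np.c_[P[:,0]-.57,P[:,2]-.15,np.ones(len(P))]; w=np.ones(len(P),bool)
    for _ in range(6):
        k=np.linalg.lstsq(A[w],P[w,1],rcond=None)[0]; r=P[:,1]-A@k; w=abs(r)<max(.002,2*r[w].std())
    print(' plane yaw %.2f lean(dy/dz) %.4f y %.4f rms %.4f n %d'%(np.degrees(np.arctan(k[0])),k[1],k[2],r[w].std(),w.sum()))
    for z in np.arange(zlo,zhi,.01):
        q=P[abs(P[:,2]-z-.005)<.005]
        if len(q)>3: print('  z%.3f'%(z+.005),len(q),'x %.4f %.4f y %.4f %.4f'%(q[:,0].min(),q[:,0].max(),q[:,1].min(),q[:,1].max()))
E
python3 g.py 3 .075 .225
```

```text
scene 399
 x [0.4896 0.4971 0.6548 0.6557] zmin [0.1168 0.119  0.1209]
 plane yaw 2.42 lean(dy/dz) -0.0076 y 0.1166 rms 0.0006 n 328
  z0.120 30 x 0.4896 0.6540 y 0.1139 0.1237
  z0.130 42 x 0.4900 0.6546 y 0.1138 0.1234
  z0.140 42 x 0.4922 0.6544 y 0.1138 0.1234
  z0.150 37 x 0.4975 0.6542 y 0.1140 0.1233
  z0.160 42 x 0.5023 0.6538 y 0.1142 0.1231
  z0.170 29 x 0.5498 0.6557 y 0.1159 0.1233
  z0.180 32 x 0.5713 0.6548 y 0.1165 0.1231
  z0.190 32 x 0.5713 0.6548 y 0.1165 0.1230
  z0.200 26 x 0.5894 0.6550 y 0.1171 0.1229
  z0.210 30 x 0.5994 0.6553 y 0.1173 0.1231
  z0.220 57 x 0.5738 0.6543 y 0.1014 0.1351
top 1039
 x [0.485  0.4857 0.6526 0.6565] zmin [0.1163 0.1185 0.1217]
 plane yaw 2.21 lean(dy/dz) -0.0064 y 0.1159 rms 0.0005 n 1005
  z0.120 66 x 0.4850 0.6552 y 0.1109 0.1196
  z0.130 128 x 0.4851 0.6539 y 0.1105 0.1196
  z0.140 112 x 0.4858 0.6536 y 0.1107 0.1192
  z0.150 122 x 0.4854 0.6530 y 0.1128 0.1192
  z0.160 124 x 0.4854 0.6565 y 0.1123 0.1198
  z0.170 93 x 0.4856 0.6474 y 0.1122 0.1190
  z0.180 89 x 0.4862 0.5758 y 0.1122 0.1163
  z0.190 87 x 0.4856 0.5723 y 0.1120 0.1159
  z0.200 95 x 0.4860 0.5692 y 0.1115 0.1164
  z0.210 57 x 0.4861 0.5675 y 0.1115 0.1156
  z0.220 66 x 0.4858 0.5624 y 0.1003 0.1151
```

The guard-to-clip offset is under 0.5 mm and 0.5° in both views, and the lean is about 0.4°. I'll lower it into the mouth.

```bash
python3 -m inch '[[5,0,0,15,0.004],[5,0,0,30,0.004],[5,0.3,0.2,45,0.004],[5,0.3,0.2,57,0.004],[5,0.3,0.2,64,0.004],[5,0.3,0.2,68,0.004],[5,0.4,0.3,70,0.004],[5,0.4,0.3,70,0.004]]'; python3 go.py 0.5697 0.118 0.1115 1.8
```

```text
time_s: 8.05
position: [0.5718, 0.1175, 0.1508]
tcp_rot: [[1.0, 0.031, -0.0], [0.031, -1.0, 0.004], [-0.0, -0.004, -1.0]]
force: [0.2, -0.4, -3.7]
opening: 0.184
t 8.05 pos [0.5718 0.1175 0.1508] yaw 1.78 F [ 0.2 -0.4 -3.7] open 0.184
tilt [-0.0004  0.0041] shift [-2.1 -0.4 39.3] roll -0.0003
```

```bash
python3 -m inch '[[5,-1,0,3,0],[5,-2,-0.3,6,0],[5,-2,-0.3,9,0],[5,-2,-0.3,12,0],[5,-2,-0.3,15,0],[5,-2,-0.3,18,0],[5,-2,-0.3,20,0],[5,-2,-0.3,20,0]]'; python3 go.py 0.5697 0.118 0.1115 1.8
```

```text
time_s: 8.85
position: [0.5706, 0.1179, 0.1311]
tcp_rot: [[1.0, 0.031, 0.001], [0.031, -1.0, 0.004], [0.002, -0.004, -1.0]]
force: [0.2, 0.2, 1.7]
opening: 0.179
t 8.85 pos [0.5706 0.1179 0.1311] yaw 1.76 F [0.2 0.2 1.7] open 0.179
tilt [0.0015 0.0043] shift [-0.9 -0.  19.6] roll -0.0007
```

```bash
python3 -m inch '[[5,-0.5,0,3,0],[5,-1,0,6,0],[5,-1,0,9,0],[5,-1,0,11,0],[5,-1,0,13,0],[5,-1,0,15,0],[5,-1,0,16,0],[5,-1,0,16,0]]'; python3 go.py 0.5697 0.118 0.1115 1.8
```

```text
time_s: 9.65
position: [0.5694, 0.118, 0.1148]
tcp_rot: [[1.0, 0.031, 0.001], [0.031, -1.0, 0.004], [0.001, -0.004, -1.0]]
force: [0.2, -0.1, -1.5]
opening: 0.182
t 9.65 pos [0.5694 0.118  0.1148] yaw 1.76 F [ 0.2 -0.1 -1.5] open 0.182
tilt [0.0009 0.0043] shift [ 0.3 -0.   3.3] roll -0.0007
```

```bash
python3 -m inch '[[5,0,0,1,0],[5,0,0,2,0],[5,0,0,2.5,0],[5,0,0,3,0],[5,0,0,3,0]]'; python3 -m inch '[[5,0,0,0.7,0],[5,0,0,1,0],[5,0,0,1,0]]'; python3 -m inch '[[5,0,0,0.7,0],[5,0,0,1,0],[5,0,0,1,0]]'; python3 go.py 0.5697 0.118 0.1115 1.8
```

```text
time_s: 10.15
position: [0.5693, 0.118, 0.1117]
tcp_rot: [[1.0, 0.031, 0.001], [0.031, -1.0, 0.004], [0.001, -0.004, -1.0]]
force: [0.3, 1.0, 1.3]
opening: 0.183
time_s: 10.45
position: [0.5694, 0.118, 0.1112]
tcp_rot: [[1.0, 0.031, 0.001], [0.031, -1.0, 0.004], [0.001, -0.004, -1.0]]
force: [0.0, 0.2, 5.7]
opening: 0.173
time_s: 10.75
position: [0.5695, 0.118, 0.1112]
tcp_rot: [[1.0, 0.031, 0.002], [0.031, -1.0, 0.004], [0.002, -0.004, -1.0]]
force: [-1.6, 1.2, 8.2]
opening: 0.181
t 10.75 pos [0.5695 0.118  0.1112] yaw 1.77 F [-1.6  1.2  8.2] open 0.181
tilt [0.0016 0.0042] shift [ 0.2  0.  -0.3] roll -0.0005
```

```bash
python3 -m inch '[[5,0,0,1.5,0],[5,0,0,3,0],[5,0,0,3,0]]'; python3 -m inch '[[5,0,0,3,0],[5,0,0,4,0],[5,0,0,4,0]]'; python3 go.py 0.5697 0.118 0.1115 1.8
python3 - <<'E'
from h import *
a,_=snap('scene','s4'); b,_=snap('top','t4')
E
python3 g.py 4 .05 .12
```

```text
time_s: 11.05
position: [0.5696, 0.1181, 0.1111]
tcp_rot: [[1.0, 0.031, 0.003], [0.031, -1.0, 0.004], [0.003, -0.004, -1.0]]
force: [-5.3, 0.7, 19.1]
opening: 0.179
time_s: 11.35
position: [0.5696, 0.1183, 0.1111]
tcp_rot: [[0.999, 0.032, 0.004], [0.032, -0.999, 0.004], [0.004, -0.004, -1.0]]
force: [-7.3, 0.1, 26.3]
opening: 0.182
t 11.35 pos [0.5696 0.1183 0.1111] yaw 1.82 F [-7.3  0.1 26.3] open 0.182
tilt [0.0039 0.004 ] shift [ 0.1  0.3 -0.4] roll 0.0003
scene 194
 x [0.5113 0.5204 0.6548 0.6549] zmin [0.0502 0.0507 0.052 ]
 plane yaw 3.61 lean(dy/dz) -0.0189 y 0.1135 rms 0.0009 n 136
  z0.055 44 x 0.5113 0.6542 y 0.0985 0.1376
  z0.065 23 x 0.5687 0.6543 y 0.1159 0.1226
  z0.075 22 x 0.5792 0.6548 y 0.1162 0.1224
  z0.085 17 x 0.5844 0.6547 y 0.1164 0.1219
  z0.095 19 x 0.6014 0.6538 y 0.1168 0.1225
  z0.105 22 x 0.6020 0.6549 y 0.1167 0.1223
  z0.115 47 x 0.5640 0.6543 y 0.1008 0.1343
top 356
 x [0.484  0.4845 0.6502 0.6544] zmin [0.0503 0.0512 0.0517]
 plane yaw 1.96 lean(dy/dz) -0.0014 y 0.1144 rms 0.0004 n 332
  z0.055 60 x 0.4848 0.5838 y 0.0970 0.1156
  z0.065 57 x 0.4852 0.5693 y 0.1113 0.1149
  z0.075 55 x 0.4846 0.5673 y 0.1114 0.1155
  z0.085 55 x 0.4845 0.5648 y 0.1114 0.1158
  z0.095 45 x 0.4843 0.5623 y 0.1113 0.1141
  z0.105 33 x 0.4845 0.6537 y 0.1110 0.1182
  z0.115 51 x 0.4840 0.6544 y 0.1070 0.1343
```

The guard didn't move down under 26 N, so it is firmly on the floor. I'll relax the push, open and retreat.

```bash
python3 -m inch '[[5,0,0,0,0],[5,0,0,0,0]]'; python3 -m inch '[[50,0,0,0,0],[50,0,0,0,0],[50,0,0,0,0],[50,0,0,0,0],[50,0,0,0,0],[50,0,0,0,0],[50,0,0,0,0],[50,0,0,0,0]]'; python3 go.py 0.5697 0.118 0.25 1.8
```

```text
time_s: 11.65
position: [0.5694, 0.1183, 0.1113]
tcp_rot: [[0.999, 0.032, 0.004], [0.032, -0.999, 0.004], [0.004, -0.004, -1.0]]
force: [-0.4, 0.1, 2.9]
opening: 0.179
time_s: 12.45
position: [0.5694, 0.1183, 0.1113]
tcp_rot: [[0.999, 0.032, 0.004], [0.032, -0.999, 0.004], [0.004, -0.004, -1.0]]
force: [0.2, -1.1, 0.4]
opening: 0.571
t 12.45 pos [0.5694 0.1183 0.1113] yaw 1.83 F [ 0.2 -1.1  0.4] open 0.571
tilt [0.004 0.004] shift [   0.9   -0.2 -138.7] roll 0.0005
```

```bash
python3 -m inch '[[50,0,0,-10,0],[50,0,0,-30,0],[50,0,0,-55,0],[50,0,0,-85,0],[50,0,0,-115,0],[50,0,0,-140,0],[50,-35,0,-150,0],[50,-75,0,-150,0]]';python3 -m inch '[[50,-30,0,0,0],[50,-60,0,0,0],[50,-80,0,0,0],[50,-80,0,0,0]]'
python3 - <<'E'
from h import *
a,_=snap('scene','s5'); b,_=snap('top','t5')
cv2.imwrite('pics/c5.png',np.hstack([cv2.resize(a[120:320,160:420],(442,340)),cv2.resize(b[80:280,60:270],(357,340))])[:,:,::-1])
import m; m.run('t5','s5')
for n,t in(('scene','s5'),('top','t5')):
    f=np.load('pics/%s.npz'%t); W=cloud(n,f['d'])
    q=W[(abs(W[...,0]-.57)<.1)&(abs(W[...,1]-.118)<.03)&(W[...,2]>.134)&(W[...,2]<.155)]
    if len(q)>10: m.pca(q,n+' placed bar')
E
python3 g.py 5 .06 .112; python3 go.py 0 0 0 0
```

```text
time_s: 13.25
position: [0.4956, 0.1152, 0.2637]
tcp_rot: [[0.999, 0.032, 0.011], [0.032, -0.999, 0.004], [0.011, -0.004, -1.0]]
force: [-0.6, 0.2, 0.5]
opening: 0.571
time_s: 13.65
position: [0.4124, 0.1128, 0.2634]
tcp_rot: [[0.999, 0.032, 0.009], [0.032, -0.999, 0.004], [0.009, -0.004, -1.0]]
force: [0.2, -0.1, 0.1]
opening: 0.574
top guard 0
top sheet 388 mid [ 0.5357 -0.1697] z [0.1351 0.1403 0.1428] yaw -170.5 len 0.087 wid 0.0154
top ram 215 mid [ 0.5841 -0.0302] z [0.0387 0.0439 0.0472] yaw -165.49 len 0.0672 wid 0.0653
top clip 135 mid [0.5852 0.1034] z [0.0459 0.0543 0.0573] yaw -177.73 len 0.0876 wid 0.009
scene guard 0
scene sheet 249 mid [ 0.5399 -0.1673] z [0.134  0.1402 0.1424] yaw -170.66 len 0.086 wid 0.0152
scene ram 266 mid [ 0.5846 -0.029 ] z [0.0383 0.0437 0.0473] yaw -162.87 len 0.0668 wid 0.0656
scene clip 302 mid [0.5725 0.116 ] z [0.0457 0.0554 0.0583] yaw -170.1 len 0.1169 wid 0.0425
scene placed bar 339 mid [0.5707 0.1184] z [0.1364 0.1448 0.1471] yaw -178.37 len 0.0869 wid 0.0154
top placed bar 441 mid [0.569  0.1176] z [0.1352 0.1439 0.1466] yaw -177.95 l
[... 243 characters left out ...]
z0.085 19 x 0.5886 0.6537 y 0.1171 0.1228
  z0.095 23 x 0.5938 0.6542 y 0.1172 0.1229
  z0.105 17 x 0.6084 0.6540 y 0.1177 0.1227
  z0.115 4 x 0.6398 0.6545 y 0.1185 0.1222
top 312
 x [0.5369 0.5397 0.6528 0.6531] zmin [0.0601 0.0605 0.0616]
 plane yaw 2.91 lean(dy/dz) 0.0114 y 0.1159 rms 0.0007 n 310
  z0.065 71 x 0.5421 0.6531 y 0.1136 0.1194
  z0.075 75 x 0.5395 0.6529 y 0.1133 0.1196
  z0.085 78 x 0.5385 0.6526 y 0.1132 0.1194
  z0.095 61 x 0.5369 0.6528 y 0.1137 0.1194
  z0.105 22 x 0.6211 0.6523 y 0.1175 0.1193
  z0.115 5 x 0.6320 0.6512 y 0.1178 0.1190
t 13.75 pos [0.4166 0.1126 0.2638] yaw 1.81 F [-0.1 -0.   0.2] open 0.57
tilt [0.0141 0.004 ] shift [-423.7  100.3  257.4] roll 0.0317
```

View pics/c5.png

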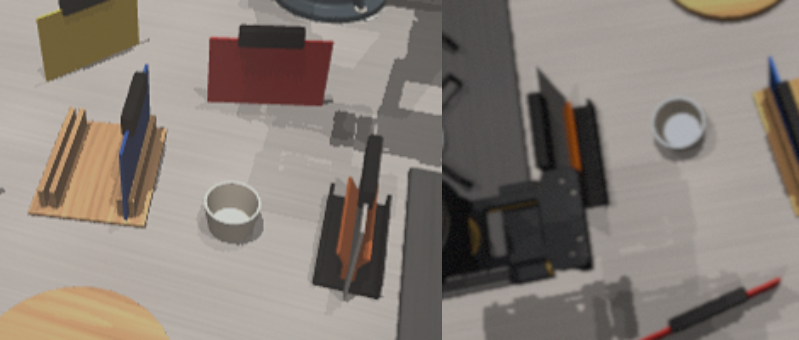

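The guard stands upright in the clip, with its bar at (370,170) in the left crop. The blue sheet is still in the rack at (133,140) and the ramekin at (232,210) hasn't moved. The bar top is 4 mm higher than it was in the rack, matching the 10 mm clip floor against the 6 mm slot floor, so the guard is fully home.

```bash
python3 -c "
from rig import bot
print(bot.hand_in())"
```

```text
the job is handed in; nothing more can be done
None
```

The steel guard is out of the rack and pressed fully home in the orange clip, and the job is handed in at about 13.8 s. I lifted it by its bar, carried it over the blue sheet, pushed it down until it stopped on the floor (26 N, no further movement), then let go and backed the arm clear.

**Last checks, taken after letting go:**
- **Seating:** the bar top reads 4 mm higher than it did in the rack, which is the difference between the clip floor (10 mm) and the slot floor (6 mm).
- **Position:** the bar centre is within about 1 mm of the clip centre along and across the jaws. Its yaw is 1.6–2.1°, against 1.5–2.0° for the clip.
- **Sheet and ramekin:** both are within 1 mm of where they started, and the sheet is still in the rack.
- **Disagreement:** plane fits to the partly hidden plate gave a yaw of 2.9° in both views. They gave a lean of about 0.1° in one view and 0.65° in the other. I trusted the bar measurement over these, because the fits covered only part of the plate.

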